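# Load the inspection stand and set its lamp dial

### The arm

A 6-joint arm with a two-finger parallel gripper is mounted at the origin on the work surface. World frame = base frame: x ahead of the robot, y to its left, z up, the work surface at z = 0. Lengths are in m, angles in degrees, forces in N, time in s.
With the tool pointing down it reaches from about 0.3 to 0.75 m from the base axis. Payload 8.5 kg.
Tool frame: the origin (TCP) lies midway between the tips of the shut fingers; the grasp point (between the pads) lies 19 mm behind it; z points along the fingers, y is the line along which they close (so a half turn about z gives the same grasp; the last joint's range is limited). The gripper opens to 85 mm and grips with 20 to 120 N. Pads are 22 mm wide; open, the fingers measure 114 mm over their backs; the gripper's body (76 mm by 85 mm) begins 54 mm behind the grasp point. The pads swing forward as they close: fully open they stand 13 mm farther back than shut.
Start: joints at [-75.648, 21.807, 74.336, -0, 83.858, -12.336], TCP at [0.247, -0.491, 0.231] pointing down, gripper open.
Joint ranges: [-178.18, 178.18], [-50.72, 133.34], [12.68, 142.11], [-81.47, 261.47], [9.98, 163.14], [-165.26, 165.26]. Speed limits (degrees/s): [136.94, 136.94, 180, 180, 180, 180].

### API

Orientations are given as a 3x3 rotation matrix whose columns are the frame's x, y, z axes.
In Python, from rig import env, get_image, close_job gives the robot as it stands.
- The arm moves only by the tool step_arm, never from a script. Its argument "targets" is a list of rows, each a list of 2 entries, a list of its own where there are three numbers: the shift along the tool's x, y, z as a fraction of full scale, then the turn, a rotation vector about the tool's x, y, z as a fraction of full scale. In form: [[[x, y, z], [wx, wy, wz]], ...]. A call has 1 to 10 rows; each row is the pose to reach, as a shift and turn from the pose commanded when the call began, along the tool's axes at that moment; what a row does not reach only later rows make up. Full scale, the value 1, is 0.3 m for a shift and 45 degrees for a turn. A row lasts 1/12 s, in which the tool goes at most 41.7 mm and 7.16 degrees, less where a joint would pass 70% of its speed; a pose out of reach is approached as far as the arm can. A call with a number of a shift or a turn outside -1 to 1 is refused whole. A call with a gripper value outside its range is refused whole. "jaw" is the finger opening in mm, from 0 to 85.4, set as the call begins (left out, the last holds). The fingers move at their own pace and stop on an object; "grip_force" is the grip in N (left out, the last holds). Time passes only in rows, so rows that repeat a pose let the fingers close. It gives the time, the measured TCP pose, the force, the opening and the grip force at its end, in the units of the state.
- env.observe(): the state, without advancing time (a new reading comes with each control period).
- get_image(name): name is "scene" or "top"; returns a dict with "img" (400x640x3 uint8, red, green, blue), "z_map" (400x640 float32, m along the optical axis (not along the pixel's ray), 0 where there is no reading), "intrinsics" (3x3 intrinsics, pixels), "rvec" (rotation vector, rad) and "tvec" (3), from world to camera coordinates, as OpenCV has them. Camera axes: x right, y down, z forward; pixel columns grow to the right and rows downward; lengths in m; the calibration is good to about 2 mm. A picture is of the moment at which its call begins.
- close_job(): hands the job in; it is judged then, once.
The state is a dict: "time_s": time; "q": joint angles; "qvel": joint speeds; "joint_efforts": joint torques, N m; "position": TCP position; "tool_rot": TCP orientation; "ft_force": force on the tool from outside, world axes, zero at the start; "wrist_torque": the same for the moment, N m; "grip_width": finger opening in m; "gripper_force": force on a finger pad.
Only numpy, scipy, OpenCV 4.12 (cv2) and the standard library are available. Lean on these libraries where they do the work, as an engineer would, in place of code of your own. Each camera call takes 0.05 s, during which the arm holds its last target. There are 200 camera calls.

### The job

Load the circuit board into the inspection stand: slip its gold-contact edge under the blue lip next to the dial, then lower the opposite edge until the board lies flat in the cradle, and let go. Then turn the dial until its white pointer lines up with the red mark on the silver ring. Do not turn the ring itself, and leave the spool, jar and parts tray where they are.

Things in the scene. Friction and masses are not known exactly. Their poses are not given: they have to be found in the camera images.
- seat (a point): Centre of the cradle's seating plane on top of the fixed dark-grey stand, 85 mm above the bench. x points from the dial side to the far side (within 0.2 rad of the robot's +x), y left, z up. The pocket is 84 mm long (x = -42 to +42 mm). Side guides (30 mm long, 6 mm high, at mid-length) make it 116 mm wide. White LED strips 5 mm high at y = +-76 mm. The stand's block is 124 (x) by 170 mm (y).
- lip (a point): Middle of the free lower edge of the blue lip: 32 mm from the pocket's centre towards the dial and 8 mm above the seating plane. Axes as the seat's. The lip is 4 mm thick, 116 mm long in y, and overhangs the pocket by 10 mm, back to the blue front wall at seat x = -42 mm.
- back_stop (a point): Top of the inner face of the blue back stop that closes the pocket's far side: seat x = +42 mm, 7 mm above the seating plane; 6 mm thick, 116 mm long. Axes as the seat's.
- board: Loose dark-green circuit board, 80 (x) by 110 (y) by 3 mm, about 0.2 kg, flat on the bench beside the stand. Origin: centre of its underside. Gold contacts along its -x edge, which goes under the lip; seated, its x is along the seat's x. Silver heat sink 34 (x) by 28 (y) by 34 mm high at x = +8 mm, y = 0, to hold it by. Other parts: |y| above 33 mm, tops at most 9 mm above the underside.
- board_grip (a point): Grip point inside the board's heat sink, at x = +8 mm, y = 0, 31 mm above the board's underside (6 mm below the heat sink's top). Axes as the board's; pinch the two y faces, 28 mm apart.
- board_edge (a point): Middle of the board's gold-contact edge, on the underside (x = -40 mm on the board). Seated, it is near x = -40 mm, z = 0 of the seat.
- board_far (a point): Middle of the board's other long edge, away from the contacts, on the underside (x = +40 mm on the board).
- dial (a joint): Angle of the black dial, rad, range 0 to 5.5. Grows clockwise as seen looking onto the panel; at 0 the white pointer points down the slope, towards the robot. The dial stays where it is left (friction 0.04 N m).
- dial_grip (a point): Point on the dial's axis, 36 mm off the panel, where to grip. z is the dial's axis, square to the panel: 25 degrees from vertical, leaning towards the robot. The grip is a bar 46 mm long (point x), 14 mm wide (point y, pinch this way), top 7 mm above this point; a skirt 52 mm across has its top 23 mm below. The white pointer runs to the point's -x. Axes turn with the dial. Panel 100 by 170 mm.
- dial_pointer (a point): Point on the line of the white pointer, 30 mm from the dial's axis, just above the silver ring. Turns with the dial.
- index_ring (a joint): Angle of the silver ring under the dial that carries the red mark, rad, same zero and sense as the dial: the pointer is on the mark when both angles are equal. A stiff ring (0.4 N m), 80 mm in diameter, 4 mm thick; not to be turned. The mark is always 0.7 to 2.2 rad clockwise of the pointer at the start.
- index_mark (a point): Point on the red mark (a radial red bar 6 mm wide, from 27 to 46 mm radius, on the silver ring), 30 mm from the dial's axis, at the same height as dial_pointer: the two points meet when the dial is set.
- spool: Bystander: solder spool with blue flanges, 64 mm diameter, 56 mm high, standing on the other side of the stand from the board. Origin: centre of its underside.
- flux_jar: Bystander: amber jar, 52 mm diameter, 75 mm high, at the back left. Origin: centre of its underside.
- parts_tray: Bystander: grey compartment tray, 90 by 130 by 30 mm, at the back right. Origin: centre of its underside.

How it is judged (in metres and radians):
On the way, in this order (a step that is already met when the one before it is completed fails the run):
1. the board's gold-contact edge is under the lip while its opposite edge is still raised above the back stop (x of board_edge in the frame of seat below -0.034 m and z of board_edge in the frame of seat between -0.003 and 0.0065 m and y of board_edge in the frame of seat between -0.012 and 0.012 m and z of board_far in the frame of seat above 0.007 m), for 0.05 s.
2. the board lies flat in the cradle, under the lip and inside the back stop, and the fingers have let go of it (x of board in the frame of seat between -0.005 and 0.005 m and y of board in the frame of seat between -0.006 and 0.006 m and z of board in the frame of seat between -0.0025 and 0.0025 m and x of board_edge in the frame of seat below -0.034 m and angle between the z axis of board and the z axis of seat, either way round below 0.04 rad and contact force between the fingers and board below 0.1 N), for 0.2 s.
3. the dial's pointer is on the red mark (distance between dial_pointer and index_mark below 0.0035 m), for 0.2 s.
At the end, for the whole second after the job is handed in: The board lies flat in the cradle (within 2.5 mm of the seating plane and 0.04 rad of it, centred within 5 mm along x and 6 mm along y), its gold-contact edge at least 2 mm under the lip, at rest; the dial's pointer is on the red mark within 3.5 mm at 30 mm radius (about 6.5 degrees) and still (x of board in the frame of seat between -0.005 and 0.005 m and y of board in the frame of seat between -0.006 and 0.006 m and z of board in the frame of seat between -0.0025 and 0.0025 m and x of board_edge in the frame of seat below -0.034 m and angle between the z axis of board and the z axis of seat, either way round below 0.04 rad and distance between dial_pointer and index_mark below 0.0035 m and linear speed of board below 0.01 m/s and velocity of joint dial between -0.05 and 0.05 rad/s); the robot touches nothing.
It fails at once if the spool is moved by more than 20 mm (distance of spool from where it was at the start of the episode above 0.02 m).
It fails at once if the jar is moved by more than 20 mm (distance of flux_jar from where it was at the start of the episode above 0.02 m).
It fails at once if the parts tray is moved by more than 20 mm (distance of parts_tray from where it was at the start of the episode above 0.02 m).
It fails at once if the silver ring with the red mark is turned (mark moved by more than 3 mm) (distance of index_mark from where it was at the start of the episode above 0.003 m).
It also fails if it takes over 67 s, if anything falls off the work surface, if the arm or the gripper's body presses on something with over 40 N, if the wrist force passes 120 N, or if a joint passes its speed limit or range.

## Working session

There is one attempt and no reset: what is moved stays moved. The work goes in short steps, Python scripts to look and compute and a tool call to move; the robot and the scene stay as the last step left them, time stands still between calls to the robot, and variables do not carry over. Pictures are saved under pics/ and viewed, at most 10 in all, crops included, and the job is handed in when it is done.

Besides the shell and the picture viewer there is one more tool, called after "Emit:" as name(argument=value, ...) on one line, values as JSON. step_arm: Moves the arm, as the interface text tells. Its arguments: {"type":"object","properties":{"targets":{"type":"array","items":{"type":"array"}},"jaw":{"type":"number"},"grip_force":{"type":"number"}},"required":["targets"]}

```bash
ls; mkdir -p pics
python3 - <<'E'
from rig import env,get_image
import cv2,numpy as np
for n in("scene","top"):
    d=get_image(n); cv2.imwrite(f"pics/{n}0.png",d["img"][:,:,::-1]); np.savez(f"{n}0.npz",**d)
    R=cv2.Rodrigues(np.array(d["rvec"]))[0]; print(n,-R.T@np.array(d["tvec"]).ravel(),R[2])
s=env.observe();print(s)
E
```

```text
pics
scene [1.1750861  0.63869065 0.86407234] [-0.5196589  -0.53632171 -0.66506665]
top [0.37583308 0.002394   1.43841112] [ 0.14051173  0.01356354 -0.9899861 ]
{'time_s': 0.1, 'q': array([-7.56468241e+01,  2.18359104e+01,  7.43802820e+01, -4.19047210e-04,
        8.38584423e+01, -1.23357526e+01]), 'qvel': array([-0.02344383, -0.07942185, -0.15619884,  0.04721808,  0.04335215,
        0.00361714]), 'joint_efforts': array([ 3.42515232e-03, -4.49223948e+01, -2.31654543e+01, -2.12453633e-04,
        3.68472785e-03,  1.50410142e-05]), 'position': array([ 0.24695769, -0.49113314,  0.23078571]), 'tool_rot': array([[ 8.93457886e-01,  4.49146854e-01, -3.29962376e-04],
       [ 4.49146893e-01, -8.93457039e-01,  1.26015889e-03],
       [ 2.71189195e-04, -1.27410048e-03, -9.99999152e-01]]), 'ft_force': array([-0.03746252, -0.36096352,  0.89640354]), 'wrist_torque': array([-0.01222077, -0.03937709,  0.00809804]), 'gripper_force': 0.0, 'grip_width': 0.0855564146772547}
```

View pics/scene0.png

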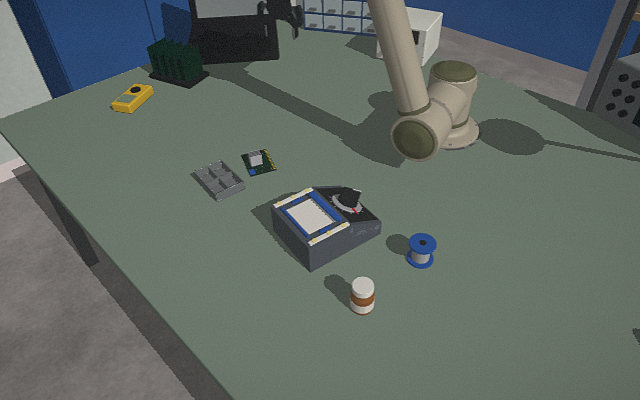

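View pics/top0.png

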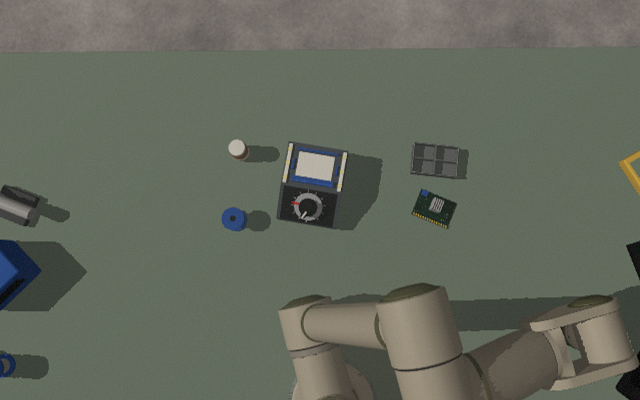

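The scene view shows the board at (258,162), tray (218,179), stand (325,225), spool (421,250) and jar (362,295). In the top view the stand's pocket is at (316,167), dial (307,207) and board (434,209), with its gold edge towards the robot. I'll enlarge the top view next.

Run:
```python
import cv2,numpy as np
d=np.load("top0.npz"); im=d["img"][:,:,::-1]
a=cv2.resize(im[130:240,270:360],None,fx=5,fy=5,interpolation=cv2.INTER_CUBIC)
b=cv2.resize(im[180:235,400:470],None,fx=5,fy=5,interpolation=cv2.INTER_CUBIC)
o=np.zeros((550,800,3),np.uint8);o[:,:450]=a;o[:275,450:800]=b
cv2.imwrite("pics/crop0.png",o)
open("h.py","w").write('''import numpy as np,cv2
def cam(d):
    return np.array(d["intrinsics"]),cv2.Rodrigues(np.array(d["rvec"]).ravel())[0],np.array(d["tvec"]).ravel()
def onplane(d,u,v,z):
    K,R,t=cam(d);c=-R.T@t;r=R.T@np.linalg.solve(K,[u,v,1.]);return c+r*(z-c[2])/r[2]
def bydepth(d,u,v):
    K,R,t=cam(d);return R.T@(np.linalg.solve(K,[u,v,1.])*d["z_map"][int(round(v)),int(round(u))]-t)
def proj(d,P):
    K,R,t=cam(d);return cv2.projectPoints(np.atleast_2d(np.array(P,float)),R,t,K,None)[0][:,0]
def cloud(d):
    K,R,t=cam(d);Z=d["z_map"];v,u=np.mgrid[:Z.shape[0],:Z.shape[1]]
    p=np.stack([u,v,np.ones_like(u)],-1)@np.linalg.inv(K).T*Z[...,None]
    return (p-t)@R
''')
from h import *
P=cloud(d)
np.set_printoptions(precision=3,suppress=True,linewidth=250)
print((P[185:232:3,408:462:4,2]*1000).astype(int))
print((P[136:232:5,272:356:5,2]*1000).astype(int)); print(d["intrinsics"])
```

```text
[[  -2    2   -2   -3   -1    0    2    0    3    3   -4    3   -1    1]
 [   3    0    0    0   -2    0   -3    4   -1    1    2    6    0    0]
 [  -4    1    0    4   12   12    1    4    2   -2   -2    0    0    5]
 [  -1    0    2    7   11    5    8    1    2    2    0    8   -1   -2]
 [   1    2    0    1    1    4    1   34    6    4   -2    0    1    0]
 [  -1    0   -4    0    0    5   11   35   35    2    2    3    1    4]
 [   0   -2    7    4    8    1   32   41   35    3    5    9    6    0]
 [  -2    0   -2   11    0    1   38   41   43    2    1    0    0    0]
 [   3   -1   -2    1    4    7   23   35   35    3   -1   -1    0    1]
 [  -4   -4    3    1    6    0    9    5    2    3    5    6    0    2]
 [   3    4    2   -2   -4    0    3   -1    2    3    4    0    0   -4]
 [   0   -2    4    0    2    6    0    2    9    0    7    1    3    2]
 [   0    3    2 1438   -1   -3    7    7    1    6    4    1    0   -1]
 [   0    0   -1   -1    1    0    0    1    5    5    0    0   -1   -2]
 [   2   -3   -1    3    0    1    1    0    0    1    1    1    4    2]
 [   
[... 1211 characters left out ...]
]
 [   1   -3   57   65   71   68   76   87   86   69   74   71   77   76    3   -2   -3]
 [   0    1   58   62   55   65   74  109  109   66   70   68   71   70   -3    3   -4]
 [  -3   48   51   48   56   59   88  102   71   61   63   61   59   63    6    0   -1]
 [  -3   44   41   46   46   44   96   51   52   53   53   59   56   51    0    0    0]
 [  -1    0   -2    0    3   38   43   50   46   48   46   48   46    1    0   -2   -1]
 [   3    0    0    1    3   -6    1   -1    5    0   11   45   42    0    0   -2   -1]
 [  -3    0    0   -2    2    1    2    0    5    0   -2   -2    0    3    1   -2    0]]
[[498.65    0.    323.349]
 [  0.    498.65  193.9  ]
 [  0.      0.      1.   ]]
```

View pics/crop0.png

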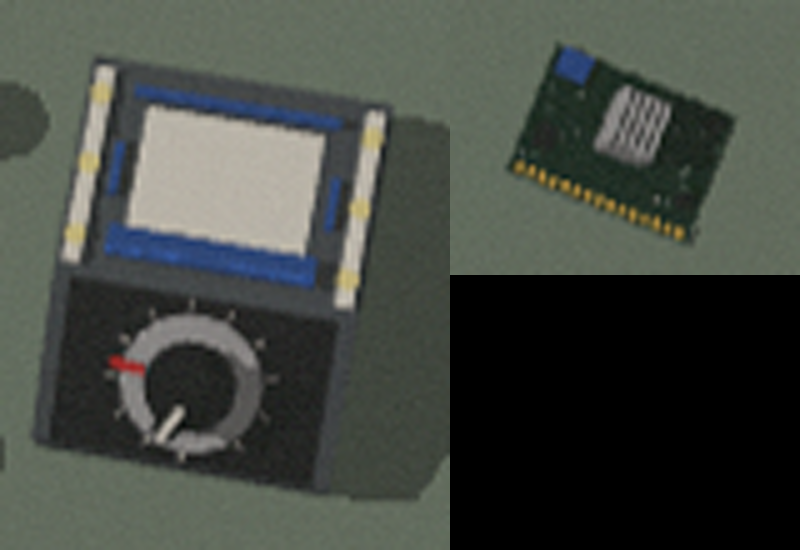

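The enlarged crop (5x) shows these features:
- **Lip:** free edge from (108,227) to (316,261).
- **Back stop:** (135,90) to (342,124).
- **LED strips:** centred on x≈88 and x≈360.
- **Ring:** centre near (192,385).
- **Red mark and pointer:** mark at (128,367), pointer running to (160,440).
- **Board corners:** (557,43), (737,118), (510,170) and (692,243).

Next I'll fit poses to these and overlay them on both cameras.

```bash
cat > fit.py <<'E'
from h import *
from scipy.optimize import least_squares
from scipy.spatial.transform import Rotation as Ro
def A(x,y): return (270+(x+.5)/5-.5,130+(y+.5)/5-.5)
def B(x,y): return (400+(x-450+.5)/5-.5,180+(y+.5)/5-.5)
def T(p,pts):
    c,s=np.cos(p[2]),np.sin(p[2]);q=np.array(pts,float)
    return np.c_[p[0]+c*q[:,0]-s*q[:,1],p[1]+s*q[:,0]+c*q[:,1],q[:,2]]
d=dict(np.load("top0.npz"));e=dict(np.load("scene0.npz"))
S_m=[(-32,58,97),(-32,-58,97),(45,58,92),(45,-58,92)]
S_px=[A(108,227),A(316,261),A(135,90),A(342,124)]
B_m=[(40,55,3),(40,-55,3),(-40,55,3),(-40,-55,3),(8,0,37)]
B_px=[B(557,43),B(737,118),B(510,170),B(692,243),B(641,115)]
def fit(m,px,x0):
    m=np.array(m)/1000.
    f=lambda p:(proj(d,T(p,m))-px).ravel()
    r=least_squares(f,x0);return r.x,r.fun.reshape(-1,2)
if __name__=="__main__":
    np.set_printoptions(precision=4,suppress=True)
    s,rs=fit(S_m,S_px,[.5,0,-.15]);b,rb=fit(B_m,B_px,[.4,-.3,-.35])
    print("seat",s,np.degrees(s[2]),rs.tolist());print("board",b,np.degrees(b[2]),rb.tolist())
    # panel plane from depth
    P=cloud(d);c,sn=np.cos(s[2]),np.sin(s[2])
    L=np.stack([c*(P[...,0]-s[0])+sn*(P[...,1]-s[1]),-sn*(P[...,0]-s[0])+c*(P[...,1]-s[1]),P[...,2]],-1)
    m=(abs(L[...,1])<.08)&(L[...,0]>-.158)&(L[...,0]<-.075)&(abs(L[...,2]-.06)<.04)
    q=L[m];r=None
    for _ in range(4):
        r=np.median(q[:,2]-np.tan(np.radians(25))*q[:,0]);k=abs(q[:,2]-np.tan(np.radians(25))*q[:,0]-r)<.008;q=q[k]
    print("panel z = tan25*x +",r,len(q),np.polyfit(q[:,0],q[:,2],1))
    np.savez("fit.npz",s=s,b=b,r=r)
    print("heights: pocket",np.median(L[(abs(L[...,0])<.03)&(abs(L[...,1])<.03)][:,2]))
    ov=[]
    for dd,(u0,v0,w,h) in((d,(270,130,90,110)),(e,(270,180,112,92)),(e,(235,140,50,45)),(d,(400,180,70,55))):
        k=5 if dd is d else 4
        im=cv2.resize(np.ascontiguousarray(dd["img"][v0:v0+h,u0:u0+w,::-1]),None,fx=k,fy=k,interpolation=cv2.INTER_CUBIC)
        def poly(pose,m,col):
            pp=(proj(dd,T(pose,np.array(m)/1000.))-[u0,v0]+.5)*k-.5
            cv2.polylines(im,[pp.round().astype(int)],True,col,1)
        poly(s,[(-32,58,97),(-32,-58,97),(-42,-58,97),(-42,58,97)],(0,255,0))
        poly(s,[(42,58,92),(42,-58,92),(48,-58,92),(48,58,92)],(0,255,0))
        poly(s,[(62,85,85),(62,-85,85),(-62,-85,85),(-62,85,85)],(0,255,255))
        poly(b,[(40,55,3),(40,-55,3),(-40,-55,3),(-40,55,3)],(0,255,0))
        poly(b,[(25,14,37),(25,-14,37),(-9,-14,37),(-9,14,37)],(0,0,255))
        ov.append(im)
    o=np.zeros((600,800,3),np.uint8)
    o[:550,:450]=ov[0];o[:368,450:800]=ov[1][:,:350];o[368:548,450:650]=ov[2];
    x=cv2.resize(ov[3],(150,118));o[368:486,650:800]=x
    cv2.imwrite("pics/ov.png",o)
E
python3 fit.py
```

```text
seat [ 0.6415  0.0456 -0.1758] -10.073251002218367 [[0.07655805321996922, -0.4469963854080561], [0.2908878527210277, -0.17022890412749803], [-0.1666673252950659, 0.25774838331042815], [-0.204838586569565, 0.3697008252445926]]
board [ 0.537  -0.2983 -0.3924] -22.480007825444645 [[0.399322253430455, -0.08695889515166755], [0.11652952130077665, -0.8982431445915608], [-0.03488826868664319, -0.09472472913776642], [-0.5188711224267877, -0.2778005460415329], [0.04293753878516782, 1.330964877999918]]
panel z = tan25*x + 0.11398244570261948 1293 [0.4807 0.1157]
heights: pocket 0.08581846470800862
```

View pics/ov.png

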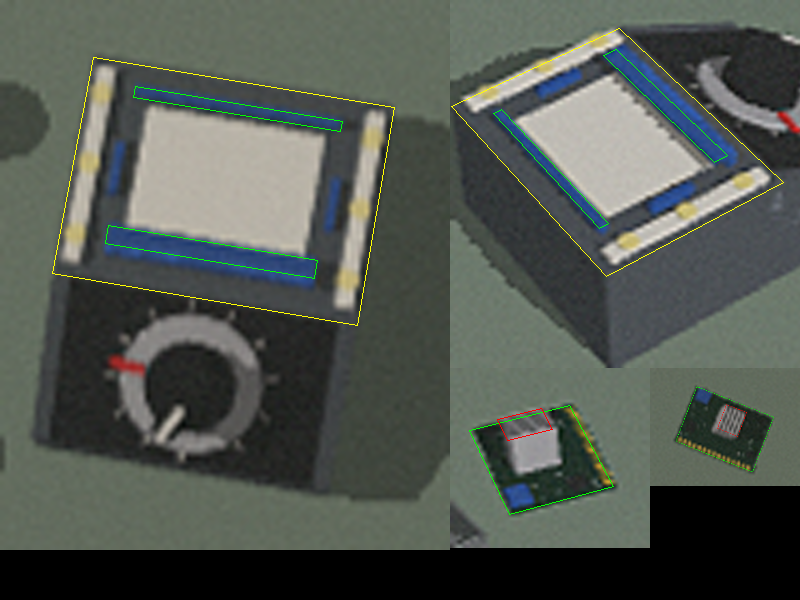

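The overlay agrees with both cameras to about a pixel: block corners, lip, back stop, board outline and heat sink all line up. I'll write a helper that converts a target pose into move units.

```bash
cat >> h.py <<'E'
from scipy.spatial.transform import Rotation as Ro
def Rt(yaw,tilt=0):
    """tool x = -object x (yaw, deg), y = object y; tilt>0 raises the object's +x side"""
    return Ro.from_euler("z",yaw,degrees=True).as_matrix()@Ro.from_euler("y",-tilt,degrees=True).as_matrix()@np.diag([-1,1,-1.])
def delta(env,p,R):
    o=env.observe();R0=o["tool_rot"]
    sh=R0.T@(np.array(p)-o["position"])/.3
    w=np.degrees(Ro.from_matrix(R0.T@R).as_rotvec())/45
    print("t",round(o["time_s"],2),"shift",sh.round(4),"turn",w.round(4),"F",np.round(o["ft_force"],1),"grip",round(o["grip_width"],4),"q",np.round(o["q"],0))
E
python3 - <<'E'
from fit import *
from rig import env
b,rb=fit(B_m[:4],B_px[:4],[.4,-.3,-.35]);s=np.load("fit.npz")["s"];print(b,np.degrees(b[2]),rb.round(2).tolist())
np.savez("pose.npz",b=b,s=s)
g=T(b,[(.008,0,.031)])[0];print("grip",g)
y=np.degrees(b[2])
delta(env,[g[0],g[1],.13],Rt(y)); delta(env,[g[0],g[1],.012],Rt(y))
E
```

```text
[ 0.53598675 -0.29831462 -0.39300592] -22.517580503673514 [[0.42, 0.24], [0.13, -0.54], [-0.03, 0.23], [-0.52, 0.07]]
grip [ 0.54337684 -0.30137836  0.031     ]
t 0.1 shift [ 1.1668 -0.1209  0.3364] turn [-5.0000e-04 -2.0000e-03 -2.9065e+00] F [-0.  -0.4  0.9] grip 0.0856 q [-76.  22.  74.  -0.  84. -12.]
t 0.1 shift [ 1.1667 -0.1204  0.7298] turn [-5.0000e-04 -2.0000e-03 -2.9065e+00] F [-0.  -0.4  0.9] grip 0.0856 q [-76.  22.  74.  -0.  84. -12.]
```

Emit:
step_arm(targets=[[[0.9,-0.1,0.2],[0,0,-1]],[[0.9,-0.1,0.2],[0,0,-1]],[[0.9,-0.1,0.2],[0,0,-1]],[[0.9,-0.1,0.2],[0,0,-1]],[[0.9,-0.1,0.2],[0,0,-1]],[[0.9,-0.1,0.2],[0,0,-1]],[[0.9,-0.1,0.2],[0,0,-1]]], jaw=60, grip_force=60)

```text
time_s: 0.68
position: [0.4769, -0.3407, 0.1701]
tool_rot: [[0.306, 0.952, -0.001], [0.952, -0.306, 0.002], [0.001, -0.001, -1.0]]
ft_force: [0.4, 0.0, 0.4]
grip_width: 0.0599
gripper_force: 0.0
```

Emit:
step_arm(targets=[[[0,0,0],[0,0,-1]],[[0,0,0],[0,0,-1]],[[0,0,0],[0,0,-1]],[[0,0,0],[0,0,-1]],[[0,0,0],[0,0,-1]],[[0,0,0],[0,0,-1]],[[0,0,0],[0,0,-1]]])

```text
time_s: 1.27
position: [0.4747, -0.3432, 0.1709]
tool_rot: [[-0.455, 0.891, -0.001], [0.891, 0.455, 0.001], [0.001, -0.0, -1.0]]
ft_force: [-0.1, -0.0, 0.6]
grip_width: 0.06
gripper_force: 0.0
```

```bash
cat > go.py <<'E'
from h import *
from rig import env
p=np.load("pose.npz");b=p["b"];c,s=np.cos(b[2]),np.sin(b[2]);g=[b[0]+.008*c,b[1]+.008*s]
for z in(.13,.012): delta(env,[*g,z],Rt(np.degrees(b[2])))
E
python3 go.py
```

```text
t 1.27 shift [0.0197 0.2674 0.1363] turn [ 1.000e-04 -1.200e-03 -8.982e-01] F [-0.1 -0.   0.6] grip 0.06 q [-47.  28.  74.  -0.  78. -75.]
t 1.27 shift [0.0194 0.2675 0.5296] turn [ 1.000e-04 -1.200e-03 -8.982e-01] F [-0.1 -0.   0.6] grip 0.06 q [-47.  28.  74.  -0.  78. -75.]
```

Emit:
step_arm(targets=[[[0.02,0.267,0.136],[0,-0.001,-0.898]],[[0.02,0.267,0.136],[0,-0.001,-0.898]],[[0.02,0.267,0.136],[0,-0.001,-0.898]],[[0.02,0.267,0.136],[0,-0.001,-0.898]],[[0.02,0.267,0.136],[0,-0.001,-0.898]],[[0.02,0.267,0.136],[0,-0.001,-0.898]],[[0.02,0.267,0.136],[0,-0.001,-0.898]],[[0.02,0.267,0.136],[0,-0.001,-0.898]]])

```text
time_s: 1.93
position: [0.5435, -0.3019, 0.1302]
tool_rot: [[-0.92, 0.392, 0.0], [0.392, 0.92, -0.0], [-0.0, -0.0, -1.0]]
ft_force: [0.7, -0.1, 0.1]
grip_width: 0.0602
gripper_force: 0.0
```

```bash
python3 go.py
```

```text
t 1.93 shift [0.0011 0.0014 0.0007] turn [-0.0001  0.0001 -0.012 ] F [ 0.7 -0.1  0.1] grip 0.0602 q [ -40.   34.   71.   -0.   75. -107.]
t 1.93 shift [0.0012 0.0014 0.394 ] turn [-0.0001  0.0001 -0.012 ] F [ 0.7 -0.1  0.1] grip 0.0602 q [ -40.   34.   71.   -0.   75. -107.]
```

Emit:
step_arm(targets=[[[0.001,0.001,0.1],[0,0,-0.006]],[[0.001,0.001,0.2],[0,0,-0.012]],[[0.001,0.001,0.28],[0,0,-0.012]],[[0.001,0.001,0.33],[0,0,-0.012]],[[0.001,0.001,0.37],[0,0,-0.012]],[[0.001,0.001,0.392],[0,0,-0.012]],[[0.001,0.001,0.392],[0,0,-0.012]],[[0.001,0.001,0.392],[0,0,-0.012]]])

```text
time_s: 2.6
position: [0.5437, -0.3018, 0.0132]
tool_rot: [[-0.924, 0.382, 0.001], [0.382, 0.924, -0.001], [-0.001, -0.0, -1.0]]
ft_force: [-0.0, 0.3, -0.6]
grip_width: 0.0599
gripper_force: 0.0
```

Emit:
step_arm(targets=[[[0,0,0],[0,0,0]],[[0,0,0],[0,0,0]],[[0,0,0],[0,0,0]],[[0,0,0],[0,0,0]],[[0,0,0],[0,0,0]],[[0,0,0],[0,0,0]],[[0,0,0],[0,0,0]],[[0,0,0],[0,0,0]]], jaw=15)

```text
time_s: 3.27
position: [0.5441, -0.3019, 0.0141]
tool_rot: [[-0.925, 0.381, 0.002], [0.381, 0.925, -0.002], [-0.003, -0.001, -1.0]]
ft_force: [-0.4, 0.5, 6.1]
grip_width: 0.0267
gripper_force: 60.7
```

Emit:
step_arm(targets=[[[0,0,-0.05],[0,0,0]],[[0,0,-0.15],[0,0,0]],[[0,0,-0.27],[0,0,0]],[[0,0,-0.39],[0,0,0]],[[0,0,-0.5],[0,0,0]],[[0,0,-0.6],[0,0,0]],[[0,0,-0.65],[0,0,0]],[[0,0,-0.65],[0,0,0]],[[0,0,-0.65],[0,0,0]]])

```text
time_s: 4.02
position: [0.5433, -0.3014, 0.2076]
tool_rot: [[-0.925, 0.381, 0.001], [0.381, 0.925, -0.001], [-0.001, -0.0, -1.0]]
ft_force: [-0.4, -0.3, -2.3]
grip_width: 0.0268
gripper_force: 59.7
```

```bash
cat >> h.py <<'E'
def seatpose(s,x,z,tilt,off=(.008,0,.012),y=0.):
    """TCP pose putting board_edge at seat (x,y,z), board tilted; off = TCP in board frame"""
    Rs=Ro.from_euler("z",s[2]).as_matrix();Rb=Rs@Ro.from_euler("y",-tilt,degrees=True).as_matrix()
    e=np.array([s[0],s[1],.085])+Rs@[x,y,z]
    return e+Rb@(np.array(off)-[-.04,0,0]),Rb@np.diag([-1,1,-1.])
E
python3 - <<'E'
from h import *
from rig import env
s=np.load("pose.npz")["s"]
delta(env,*seatpose(s,-.010,.06,20)); delta(env,*seatpose(s,-.010,.06,0))
E
```

```text
t 4.02 shift [0.0365 1.2164 0.1159] turn [-0.0482 -0.4418 -0.2703] F [-0.4 -0.3 -2.3] grip 0.0268 q [ -40.   30.   65.   -0.   85. -108.]
t 4.02 shift [0.0137 1.2214 0.1682] turn [-0.0006  0.001  -0.2732] F [-0.4 -0.3 -2.3] grip 0.0268 q [ -40.   30.   65.   -0.   85. -108.]
```

Emit:
step_arm(targets=[[[0.01,0.12,0],[-0.01,-0.07,-0.05]],[[0.02,0.25,0],[-0.02,-0.15,-0.1]],[[0.03,0.38,0],[-0.03,-0.25,-0.15]],[[0.03,0.51,0],[-0.04,-0.35,-0.2]],[[0.036,0.64,0],[-0.048,-0.442,-0.27]],[[0.036,0.77,0],[-0.048,-0.442,-0.27]],[[0.036,0.88,0],[-0.048,-0.442,-0.27]],[[0.036,0.95,0],[-0.048,-0.442,-0.27]],[[0.036,0.95,0],[-0.048,-0.442,-0.27]]])

```text
time_s: 4.77
position: [0.6418, -0.0298, 0.2051]
tool_rot: [[-0.927, 0.171, 0.333], [0.161, 0.985, -0.057], [-0.338, 0.001, -0.941]]
ft_force: [-0.6, -0.4, -2.4]
grip_width: 0.0269
gripper_force: 59.9
```

Run:
```python
from h import *
from rig import env
s=np.load("pose.npz")["s"]
delta(env,*seatpose(s,-.010,.06,20))
```

```text
t 4.77 shift [-0.0194  0.2468  0.122 ] turn [ 0.003  -0.0054  0.0042] F [-0.6 -0.4 -2.4] grip 0.0269 q [-14.  24.  77.   2.  59. -95.]
```

Emit:
step_arm(targets=[[[-0.01,0.12,0.04],[0.003,-0.005,0.004]],[[-0.02,0.2,0.08],[0.003,-0.005,0.004]],[[-0.02,0.247,0.122],[0.003,-0.005,0.004]],[[-0.02,0.247,0.122],[0.003,-0.005,0.004]],[[-0.02,0.247,0.122],[0.003,-0.005,0.004]],[[-0.02,0.247,0.122],[0.003,-0.005,0.004]]])

```text
time_s: 5.27
position: [0.6722, 0.0349, 0.1747]
tool_rot: [[-0.924, 0.179, 0.338], [0.168, 0.984, -0.063], [-0.344, -0.002, -0.939]]
ft_force: [-0.6, -0.1, -1.8]
grip_width: 0.0271
gripper_force: 59.9
```

Run:
```python
from h import *
from fit import T
from rig import env,get_image
s=np.load("pose.npz")["s"]
delta(env,*seatpose(s,-.010,.06,20))
o=env.observe();R=o["tool_rot"]@np.diag([-1,1,-1.])
org=o["position"]-R@[.008,0,.012]
ov=[]
for n,(u0,v0,w,h) in(("top",(270,130,100,110)),("scene",(262,130,100,120))):
    d=get_image(n);np.savez(n+"1.npz",**d);k=4
    im=cv2.resize(np.ascontiguousarray(d["img"][v0:v0+h,u0:u0+w,::-1]),None,fx=k,fy=k,interpolation=cv2.INTER_CUBIC)
    ov.append(im)
    q=np.array([(-40,55,0),(-40,-55,0),(40,-55,0),(40,55,0)])/1000.@R.T+org
    pp=(proj(d,q)-[u0,v0]+.5)*k-.5;print(n,pp.round(1).tolist())
    cv2.polylines(im,[pp.round().astype(int)],True,(0,255,255),1)
H=max(i.shape[0] for i in ov)
cv2.imwrite("pics/held.png",np.hstack([cv2.copyMakeBorder(i,0,H-i.shape[0],0,0,0) for i in ov]))
```

```text
t 5.27 shift [0.0059 0.0171 0.005 ] turn [-0.004   0.0031 -0.0048] F [-0.6 -0.1 -1.8] grip 0.0271 q [ -7.  29.  75.  -2.  56. -86.]
top [[99.0, 133.8], [263.1, 162.1], [283.4, 42.2], [117.1, 13.9]]
scene [[253.4, 308.7], [147.8, 205.8], [34.2, 218.8], [137.3, 327.7]]
```

View pics/held.png

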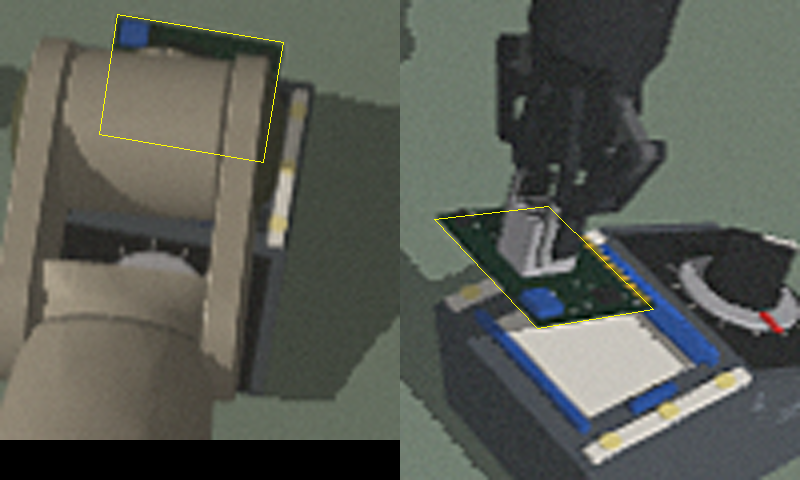

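The held view shows the board gripped squarely. Its predicted outline matches the real edges within about 1 px in the scene view (gold edge from (600,240) to (650,305)). I'll check the seat fit in the scene camera more closely, since that camera agrees with the robot.

Run:
```python
from fit import *
s=np.load("pose.npz")["s"];u0,v0,w,h,k=270,182,100,75,8
im=cv2.resize(np.ascontiguousarray(e["img"][v0:v0+h,u0:u0+w,::-1]),None,fx=k,fy=k,interpolation=cv2.INTER_CUBIC)
for m in([(-32,58,97),(-32,-58,97)],[(42,58,92),(42,-58,92),(48,-58,92),(48,58,92)],[(15,58,91),(-15,58,91)],[(15,-58,91),(-15,-58,91)],[(62,85,85),(62,-85,85),(-62,-85,85),(-62,85,85)]):
    pp=(proj(e,T(s,np.array(m)/1000.))-[u0,v0]+.5)*k-.5
    cv2.polylines(im,[pp.round().astype(int)],True,(0,255,0),1);print(pp.round().tolist())
for a in ([.001,0],[0,.001]): print(a,((proj(e,T(s+np.r_[a,0],[(0,0,.09)]))-proj(e,T(s,[(0,0,.09)])))*k).round(2))
cv2.imwrite("pics/seat.png",im)
```

```text
[[528.0, 309.0], [306.0, 95.0]]
[[316.0, 431.0], [103.0, 203.0], [86.0, 211.0], [299.0, 440.0]]
[[395.0, 393.0], [480.0, 349.0]]
[[179.0, 170.0], [261.0, 131.0]]
[[312.0, 537.0], [3.0, 197.0], [339.0, 41.0], [666.0, 349.0]]
[0.001, 0] [[-2.42  1.69]]
[0, 0.001] [[2.33 1.63]]
```

View pics/seat.png

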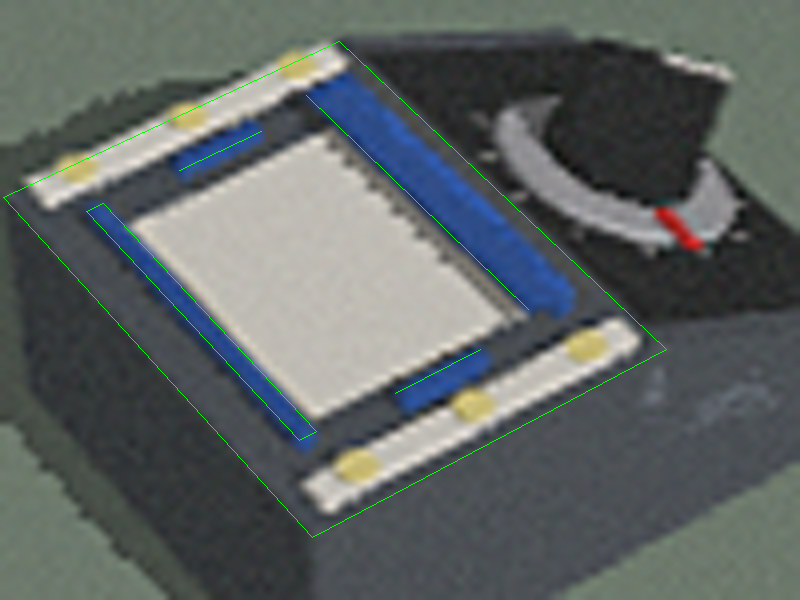

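The seat fit is good to under 1 mm; the near guide's inner edge at (398,392)–(485,350) implies about +0.5 mm in y. Now I'll plan the insertion at 12° tilt.

```bash
cat > ins.py <<'E'
import sys
from h import *
from rig import env
s=np.load("pose.npz")["s"]+[.0001,.0005,0]
off=(.008,0,.0137)
for a in sys.argv[1:]:
    x,z,t=map(float,a.split(","));print(a,end=" ");delta(env,*seatpose(s,x/1000,z/1000,t,off))
o=env.observe();R=o["tool_rot"]@np.diag([-1,1,-1.]);Rs=Ro.from_euler("z",s[2]).as_matrix()
for n,p in(("edge",(-.04,0,0)),("far",(.04,0,0))):
    print(n,(1000*Rs.T@(o["position"]+R@(np.array(p)-off)-[s[0],s[1],.085])).round(1))
print("F seat",(Rs.T@o["ft_force"]).round(1),"torque",np.round(o["wrist_torque"],2))
E
python3 ins.py -- -22,30,12 2>/dev/null || python3 ins.py " -22,30,12" " -22,2,12"
```

```text
-22,30,12 t 5.37 shift [0.0756 0.0195 0.1048] turn [-0.0035  0.1831 -0.0059] F [-0.5  0.4 -1.5] grip 0.027 q [ -7.  29.  75.  -2.  56. -86.]
 -22,2,12 t 5.37 shift [0.1079 0.0196 0.1924] turn [-0.0035  0.1831 -0.0059] F [-0.5  0.4 -1.5] grip 0.027 q [ -7.  29.  75.  -2.  56. -86.]
edge [-7.8 -5.7 61.3]
far [67.2 -6.  88.9]
F seat [-0.6  0.3 -1.5] torque [ 0.06  0.27 -0.03]
```

Emit:
step_arm(targets=[[[0.04,0.01,0.05],[-0.002,0.1,-0.003]],[[0.076,0.02,0.08],[-0.003,0.183,-0.006]],[[0.076,0.02,0.105],[-0.003,0.183,-0.006]],[[0.076,0.02,0.105],[-0.003,0.183,-0.006]],[[0.076,0.02,0.105],[-0.003,0.183,-0.006]],[[0.076,0.02,0.105],[-0.003,0.183,-0.006]]])

```text
time_s: 5.87
position: [0.6637, 0.0432, 0.1389]
tool_rot: [[-0.963, 0.174, 0.207], [0.17, 0.985, -0.037], [-0.21, -0.0, -0.978]]
ft_force: [-0.1, 0.3, -2.9]
grip_width: 0.0267
gripper_force: 60.0
```

```bash
python3 ins.py " -22,2,12" " -40.5,2,12"
```

```text
-22,2,12 t 5.87 shift [ 0.0205 -0.0035  0.093 ] turn [-0.0001  0.003   0.0011] F [-0.1  0.3 -2.9] grip 0.0267 q [ -6.  33.  73.  -1.  63. -86.]
 -40.5,2,12 t 5.87 shift [ 0.0808 -0.0034  0.08  ] turn [-0.0001  0.003   0.0011] F [-0.1  0.3 -2.9] grip 0.0267 q [ -6.  33.  73.  -1.  63. -86.]
edge [-21.8   1.   30.5]
far [56.4  1.1 47.3]
F seat [-0.1  0.3 -2.9] torque [ 0.08  0.15 -0.02]
```

Emit:
step_arm(targets=[[[0.005,-0.003,0.03],[0,0.003,0]],[[0.01,-0.003,0.055],[0,0.003,0]],[[0.015,-0.003,0.07],[0,0.003,0]],[[0.02,-0.003,0.08],[0,0.003,0]],[[0.02,-0.003,0.086],[0,0.003,0]],[[0.02,-0.003,0.089],[0,0.003,0]],[[0.02,-0.003,0.09],[0,0.003,0]],[[0.02,-0.003,0.09],[0,0.003,0]]])

```text
time_s: 6.53
position: [0.6632, 0.0428, 0.1106]
tool_rot: [[-0.964, 0.174, 0.203], [0.17, 0.985, -0.036], [-0.206, -0.0, -0.979]]
ft_force: [1.3, 0.6, -1.2]
grip_width: 0.0273
gripper_force: 60.0
```

```bash
python3 ins.py " -22,2,12" " -36,2,12" " -40.5,2,12"
```

```text
-22,2,12 t 6.53 shift [-0.0008 -0.0018  0.0008] turn [ 0.     -0.0026  0.0017] F [ 1.3  0.6 -1.2] grip 0.0273 q [ -6.  34.  74.  -1.  59. -86.]
 -36,2,12 t 6.53 shift [ 0.0449 -0.0017 -0.0088] turn [ 0.     -0.0026  0.0017] F [ 1.3  0.6 -1.2] grip 0.0273 q [ -6.  34.  74.  -1.  59. -86.]
 -40.5,2,12 t 6.53 shift [ 0.0596 -0.0017 -0.0119] turn [ 0.     -0.0026  0.0017] F [ 1.3  0.6 -1.2] grip 0.0273 q [ -6.  34.  74.  -1.  59. -86.]
edge [-22.3   0.5   2.3]
far [56.   0.6 18.7]
F seat [ 1.2  0.8 -1.2] torque [ 0.03  0.16 -0.01]
```

Emit:
step_arm(targets=[[[0.01,-0.001,-0.002],[0,0,0]],[[0.02,-0.002,-0.004],[0,0,0]],[[0.03,-0.002,-0.006],[0,0,0]],[[0.04,-0.002,-0.008],[0,0,0]],[[0.045,-0.002,-0.009],[0,0,0]],[[0.045,-0.002,-0.009],[0,0,0]],[[0.045,-0.002,-0.009],[0,0,0]]])

```text
time_s: 7.12
position: [0.6494, 0.0446, 0.1104]
tool_rot: [[-0.964, 0.174, 0.203], [0.17, 0.985, -0.036], [-0.206, -0.0, -0.979]]
ft_force: [-0.7, -0.4, -1.9]
grip_width: 0.027
gripper_force: 60.0
```

```bash
python3 ins.py " -36,2,12" " -40.5,2,12"
```

```text
-36,2,12 t 7.12 shift [-0.0006  0.0004  0.0001] turn [ 0.     -0.0028  0.0017] F [-0.7 -0.4 -1.9] grip 0.027 q [ -6.  33.  77.  -1.  58. -86.]
 -40.5,2,12 t 7.12 shift [ 0.0141  0.0004 -0.003 ] turn [ 0.     -0.0028  0.0017] F [-0.7 -0.4 -1.9] grip 0.027 q [ -6.  33.  77.  -1.  58. -86.]
edge [-36.2  -0.2   2.1]
far [42.1 -0.1 18.6]
F seat [-0.7 -0.5 -1.9] torque [0.01 0.15 0.02]
```

Emit:
step_arm(targets=[[[0.004,0,-0.001],[0,0,0]],[[0.008,0,-0.002],[0,0,0]],[[0.012,0,-0.003],[0,0,0]],[[0.014,0,-0.003],[0,0,0]],[[0.014,0,-0.003],[0,0,0]],[[0.014,0,-0.003],[0,0,0]]])

```text
time_s: 7.62
position: [0.6464, 0.0451, 0.1108]
tool_rot: [[-0.963, 0.174, 0.206], [0.17, 0.985, -0.036], [-0.209, 0.0, -0.978]]
ft_force: [5.9, -0.3, -3.7]
grip_width: 0.0268
gripper_force: 59.5
```

```bash
python3 ins.py " -40.5,1.5,9"  " -40.5,1,6" " -40.3,.7,3" " -40.2,0.3,0.5"
```

```text
-40.5,1.5,9 t 7.62 shift [0.0028 0.0003 0.0106] turn [0.0003 0.0682 0.0017] F [ 5.9 -0.3 -3.7] grip 0.0268 q [ -6.  33.  78.  -1.  58. -86.]
 -40.5,1,6 t 7.62 shift [0.0014 0.0003 0.0207] turn [0.0003 0.1349 0.0017] F [ 5.9 -0.3 -3.7] grip 0.0268 q [ -6.  33.  78.  -1.  58. -86.]
 -40.3,.7,3 t 7.62 shift [-0.0003  0.0003  0.0305] turn [2.000e-04 2.016e-01 1.700e-03] F [ 5.9 -0.3 -3.7] grip 0.0268 q [ -6.  33.  78.  -1.  58. -86.]
 -40.2,0.3,0.5 t 7.62 shift [-0.001   0.0003  0.0391] turn [2.000e-04 2.571e-01 1.800e-03] F [ 5.9 -0.3 -3.7] grip 0.0268 q [ -6.  33.  78.  -1.  58. -86.]
edge [-39.1  -0.2   2.4]
far [39.1 -0.1 19.1]
F seat [ 5.9  0.8 -3.7] torque [-0.02 -1.02  0.24]
```

```bash
python3 - <<'E'
from h import *
from rig import env,get_image
d=get_image("scene");np.savez("scene2.npz",**d);u0,v0,w,h,k=265,150,100,100,6
im=cv2.resize(np.ascontiguousarray(d["img"][v0:v0+h,u0:u0+w,::-1]),None,fx=k,fy=k,interpolation=cv2.INTER_CUBIC)
o=env.observe();R=o["tool_rot"]@np.diag([-1,1,-1.]);org=o["position"]-R@[.008,0,.0137]
q=np.array([(-40,55,3),(-40,-55,3),(40,-55,3),(40,55,3)])/1000.@R.T+org
pp=(proj(d,q)-[u0,v0]+.5)*k-.5;print(pp.round().tolist())
cv2.imwrite("pics/ins.png",im)
E
python3 ins.py
```

```text
[[438.0, 424.0], [280.0, 272.0], [116.0, 318.0], [270.0, 479.0]]
edge [-39.1  -0.2   2.4]
far [39.1 -0.1 19.1]
F seat [ 5.4  1.1 -3.6] torque [ 0.02 -1.02  0.21]
```

View pics/ins.png

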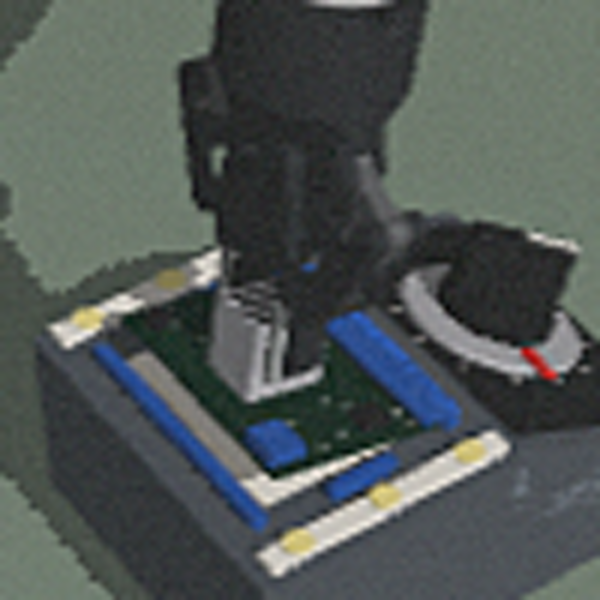

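The picture shows the gold edge hidden under the blue lip at (400,370), with the far edge still raised behind the back stop. The x force means the edge is touching the front wall. I'll back off slightly and lower in stages.

```bash
python3 ins.py " -38.5,2,12" " -38.5,1.7,8"  " -38.5,1.2,4"
```

```text
-38.5,2,12 t 7.67 shift [-0.0018  0.0003  0.0018] turn [0.0003 0.0015 0.0017] F [ 5.5  0.1 -3.6] grip 0.0267 q [ -6.  33.  78.  -1.  58. -86.]
 -38.5,1.7,8 t 7.67 shift [-0.0044  0.0003  0.0141] turn [0.0003 0.0904 0.0018] F [ 5.5  0.1 -3.6] grip 0.0267 q [ -6.  33.  78.  -1.  58. -86.]
 -38.5,1.2,4 t 7.67 shift [-0.006   0.0003  0.0271] turn [0.0002 0.1793 0.0018] F [ 5.5  0.1 -3.6] grip 0.0267 q [ -6.  33.  78.  -1.  58. -86.]
edge [-39.1  -0.2   2.4]
far [39.1 -0.1 19.1]
F seat [ 5.4  1.1 -3.6] torque [ 0.02 -1.02  0.21]
```

Emit:
step_arm(targets=[[[-0.004,0,0.002],[0,0.005,0]],[[-0.007,0,0.005],[0,0.03,0]],[[-0.008,0,0.009],[0,0.06,0]],[[-0.009,0,0.013],[0,0.09,0]],[[-0.009,0,0.013],[0,0.09,0]],[[-0.009,0,0.013],[0,0.09,0]]])

```text
time_s: 8.17
position: [0.6484, 0.0447, 0.1067]
tool_rot: [[-0.976, 0.174, 0.133], [0.172, 0.985, -0.024], [-0.135, -0.0, -0.991]]
ft_force: [-0.2, -0.3, -2.1]
grip_width: 0.027
gripper_force: 60.1
```

```bash
python3 ins.py " -38.5,1.2,4" " -38.5,.7,2"
```

```text
-38.5,1.2,4 t 8.17 shift [-0.0035  0.0005  0.0122] turn [-0.0002  0.0841  0.0015] F [-0.2 -0.3 -2.1] grip 0.027 q [ -6.  35.  74.  -1.  64. -86.]
 -38.5,.7,2 t 8.17 shift [-0.0044  0.0005  0.0195] turn [-0.0002  0.1285  0.0015] F [-0.2 -0.3 -2.1] grip 0.027 q [ -6.  35.  74.  -1.  64. -86.]
edge [-38.8  -0.2   1.6]
far [40.5 -0.1 12.5]
F seat [-0.1 -0.3 -2.1] torque [-0.01  0.11 -0.01]
```

Emit:
step_arm(targets=[[[-0.001,0,0.003],[0,0.02,0]],[[-0.002,0,0.006],[0,0.04,0]],[[-0.003,0,0.009],[0,0.06,0]],[[-0.0035,0,0.012],[0,0.084,0]],[[-0.0035,0,0.012],[0,0.084,0]],[[-0.0035,0,0.012],[0,0.084,0]]])

```text
time_s: 8.67
position: [0.6501, 0.0444, 0.1033]
tool_rot: [[-0.982, 0.174, 0.069], [0.173, 0.985, -0.012], [-0.07, -0.0, -0.998]]
ft_force: [-0.5, -0.2, -2.6]
grip_width: 0.0272
gripper_force: 60.0
```

```bash
python3 ins.py " -38.5,.7,2" " -38.5,.5,0.7"  " -38.5,0,0"
```

```text
-38.5,.7,2 t 8.67 shift [-0.0005  0.0005  0.0076] turn [-0.0002  0.0447  0.0014] F [-0.5 -0.2 -2.6] grip 0.0272 q [ -6.  36.  71.  -0.  69. -86.]
 -38.5,.5,0.7 t 8.67 shift [-0.0014  0.0005  0.012 ] turn [-0.0002  0.0735  0.0014] F [-0.5 -0.2 -2.6] grip 0.0272 q [ -6.  36.  71.  -0.  69. -86.]
 -38.5,0,0 t 8.67 shift [-0.0017  0.0005  0.0156] turn [-0.0002  0.0891  0.0014] F [-0.5 -0.2 -2.6] grip 0.0272 q [ -6.  36.  71.  -0.  69. -86.]
edge [-38.3  -0.2   1.3]
far [41.6 -0.1  6.9]
F seat [-0.4 -0.3 -2.6] torque [0.04 0.06 0.01]
```

Emit:
step_arm(targets=[[[0.001,0,0.004],[0,0.022,0]],[[0.001,0,0.008],[0,0.045,0]],[[0.001,0,0.012],[0,0.073,0]],[[0.0,0,0.0145],[0,0.086,0]],[[0.0,0,0.0155],[0,0.089,0]],[[0.0,0,0.0155],[0,0.089,0]]])

```text
time_s: 9.17
position: [0.6505, 0.0443, 0.0991]
tool_rot: [[-0.985, 0.174, 0.001], [0.174, 0.985, -0.0], [-0.001, -0.0, -1.0]]
ft_force: [-0.7, -0.3, 0.5]
grip_width: 0.0271
gripper_force: 60.4
```

```bash
python3 ins.py " -38.5,-.5,0"
```

```text
-38.5,-.5,0 t 9.17 shift [-0.0014  0.0006  0.003 ] turn [-0.0004  0.0009  0.0014] F [-0.7 -0.3  0.5] grip 0.0271 q [ -6.  38.  68.  -0.  74. -86.]
edge [-38.9  -0.2   0.4]
far [41.1 -0.2  0.4]
F seat [-0.7 -0.4  0.5] torque [-0.07 -0.07 -0.  ]
```

Emit:
step_arm(targets=[[[0,0,0.0005],[0,0,0]],[[0,0,0.0005],[0,0,0]],[[0,0,0.0005],[0,0,0]],[[0,0,0.0005],[0,0,0]],[[0,0,0.0005],[0,0,0]]], jaw=48)

```text
time_s: 9.58
position: [0.6504, 0.0444, 0.0988]
tool_rot: [[-0.985, 0.174, 0.001], [0.174, 0.985, -0.0], [-0.001, -0.0, -1.0]]
ft_force: [0.3, 0.8, -0.8]
grip_width: 0.0484
gripper_force: 0.0
```

Emit:
step_arm(targets=[[[0,0,-0.03],[0,0,0]],[[0,0,-0.1],[0,0,0]],[[0,0,-0.2],[0,0,0]],[[0,0,-0.3],[0,0,0]],[[0,0,-0.4],[0,0,0]],[[0,0,-0.5],[0,0,0]],[[0,0,-0.5],[0,0,0]]])

```text
time_s: 10.17
position: [0.6518, 0.0444, 0.2565]
tool_rot: [[-0.985, 0.174, 0.012], [0.174, 0.985, -0.002], [-0.012, 0.001, -1.0]]
ft_force: [0.5, 0.7, 0.9]
grip_width: 0.0478
gripper_force: 0.0
```

Emit:
step_arm(targets=[[[0,-0.2,0],[0,0,0]],[[0,-0.4,0],[0,0,0]],[[0,-0.6,0],[0,0,0]],[[0,-0.8,0],[0,0,0]],[[0,-0.8,0],[0,0,0]],[[0,-0.8,0],[0,0,0]],[[0,-0.8,0],[0,0,0]]])

```text
time_s: 10.75
position: [0.6073, -0.1976, 0.2487]
tool_rot: [[-0.984, 0.18, -0.0], [0.18, 0.984, -0.002], [-0.0, -0.002, -1.0]]
ft_force: [0.5, 0.2, 0.2]
grip_width: 0.0478
gripper_force: 0.0
```

```bash
cat > look.py <<'E'
import sys
from h import *
from rig import get_image
n=sys.argv[1];a=get_image("top");e=get_image("scene");np.savez(f"top{n}.npz",**a);np.savez(f"scene{n}.npz",**e)
o=np.zeros((600,800,3),np.uint8)
A=cv2.resize(np.ascontiguousarray(a["img"][130:230,275:350,::-1]),None,fx=6,fy=6,interpolation=cv2.INTER_CUBIC)
E=cv2.resize(np.ascontiguousarray(e["img"][180:260,295:382,::-1]),None,fx=4,fy=4,interpolation=cv2.INTER_CUBIC)
o[:600,:450]=A;o[:320,452:800]=E;cv2.imwrite(f"pics/look{n}.png",o)
E
python3 look.py 3
```

```text
(no output)
```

View pics/look3.png

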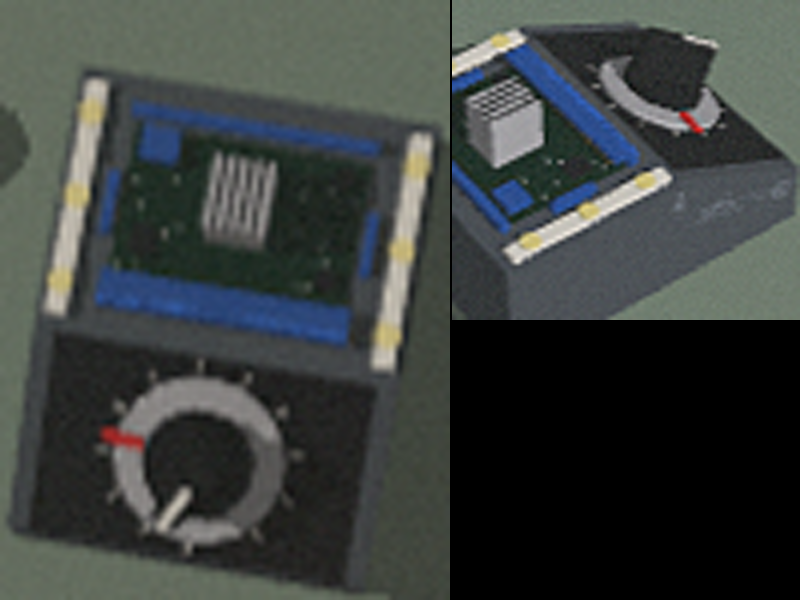

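The board lies between the guides, under the lip and inside the back stop. The white stripe runs from (187,490) to (163,530) on the bar's top, and the red mark from (103,434) to (143,442). Now I'll work out the dial geometry.

```bash
cat > dial.py <<'E'
from h import *
from scipy.optimize import least_squares
s=np.load("pose.npz")["s"]+[.0001,.0005,0]
Rs=Ro.from_euler("z",s[2]).as_matrix();Rp=Rs@Ro.from_euler("y",-25,degrees=True).as_matrix() # z axis=(-sin25,0,cos25)
P0=np.array([s[0],s[1],.085])+Rs@[-.062,0,0]          # top edge of the panel; panel coords: x up the slope
def topx(x,y): return (275+(x+.5)/6-.5,130+(y+.5)/6-.5)
def scx(x,y): return (295+(x-452+.5)/4-.5,180+(y+.5)/4-.5)
def hit(d,uv,h):
    K,R,t=cam(d);c=-R.T@t;r=R.T@np.linalg.solve(K,[*uv,1.]);n=Rp[:,2]
    return Rp.T@(c+r*((P0+h*n-c)@n)/(r@n)-P0)
def ang(v): return np.arctan2(v[1],-v[0])   # clockwise seen onto panel, 0 down the slope: down -> left(+y)
def world(c,h): return P0+Rp@[c[0],c[1],h]
E
cat > d1.py <<'E'
from dial import *
np.set_printoptions(precision=4,suppress=True)
d=dict(np.load("top3.npz"));e=dict(np.load("scene3.npz"))
im=d["img"].astype(int);
# ring: bright grey pixels near, by colour
rim=[(112,455),(286,455),(200,376),(205,547),(133,402),(268,403)]
q=np.array([hit(d,topx(*p),.004)[:2] for p in rim])
r=least_squares(lambda c:np.hypot(*(q-c).T)-.040,[-.05,0]);print("centre top",r.x,r.fun*1e3)
c=r.x
for n,dd,f,pts,h in(("mark top",d,topx,[(103,434),(143,442)],.004),("ptr top",d,topx,[(187,490),(163,530)],.043),
   ("mark sc",e,scx,[(683,113),(702,131)],.004),("ptr sc end",e,scx,[(717,45)],.043)):
    for p in pts:
        v=hit(dd,f(*p),h)[:2]-c;print(n,v*1e3,"r",np.hypot(*v)*1e3,"ang",ang(v))
P=cloud(d);
L=(P-P0)@Rp;m=(L[...,2]>.034)&(abs(L[...,0]-c[0])<.04)&(abs(L[...,1]-c[1])<.04)
print("bar pts",m.sum(),np.median(L[m],0),L[m].mean(0)); u,S,V=np.linalg.svd((L[m]-L[m].mean(0))[:,:2]);print("bar axis",V[0],S,"ang",ang(V[0]),ang(-V[0]))
E
python3 d1.py
```

```text
centre top [-0.0478 -0.0009] [ 0.9835 -0.0935  0.3447  2.5863  1.0185  2.3132]
mark top [ 4.4401 46.1639] r 46.376937532066364 ang 1.6666820842043788
mark top [ 3.8905 27.3226] r 27.598152089503785 ang 1.7122375855041458
ptr top [-1.7848  1.1801] r 2.1396744935350176 ang 0.5842144734791456
ptr top [-22.5737   9.2472] r 24.39426510703666 ang 0.3887919090010491
mark sc [-1.7475 24.3186] r 24.381291017779475 ang 1.499062953079066
mark sc [-1.084 44.064] r 44.07731175513471 ang 1.5462007840201075
ptr sc end [-25.485    8.7918] r 26.95891563550044 ang 0.3321964788440325
bar pts 791 [-0.0363 -0.0029  0.5621] [-0.0427 -0.0028  0.5182]
bar axis [-0.9065  0.4222] [0.7582 0.513 ] ang 0.43586845874988533 -2.705724194839908
```

```bash
cat > d2.py <<'E'
import sys
from dial import *
np.set_printoptions(precision=4,suppress=True)
n=sys.argv[1]
for cn in("top","scene"):
    d=dict(np.load(f"{cn}{n}.npz"));im=d["img"].astype(np.float32);g=im.mean(2)
    c=np.array([-.05,0.])
    for it in range(4):
        pts=[]
        for a in np.radians(np.arange(0,360,6)):
            rr=np.arange(.032,.050,.0005);p=np.array([world(c+r*np.array([-np.cos(a),np.sin(a)]),.004) for r in rr])
            uv=proj(d,p).astype(np.float32);v=cv2.remap(cv2.GaussianBlur(g,(0,0),.6),uv[:,:1],uv[:,1:],cv2.INTER_CUBIC)[:,0]
            gr=np.gradient(v);k=gr.argmin()
            if v[:6].max()>90 and gr[k]<-3: pts.append(c+rr[k]*np.array([-np.cos(a),np.sin(a)]))
        q=np.array(pts);r=least_squares(lambda x:np.hypot(*(q-x).T)-.040,c,loss="soft_l1",f_scale=.001);c=r.x
    print(cn,"centre",c,len(q),"rms mm",1e3*np.sqrt(np.mean((np.hypot(*(q-c).T)-.04)**2)))
    # red mark and white stripe, as weighted pixels around the dial
    ctr=proj(d,[world(c,.02)])[0].astype(int);V,U=np.mgrid[ctr[1]-24:ctr[1]+25,ctr[0]-24:ctr[0]+25]
    px=im[V,U];red=np.clip(px[...,0]-px[...,1:].max(2)-40,0,None)
    def line(w,h,name,rmax):
        m=w>0;q=np.array([hit(d,(u,v),h)[:2]-c for u,v in zip(U[m],V[m])]);ww=w[m];k=np.hypot(*q.T)<rmax;q,ww=q[k],ww[k]
        mu=(q*ww[:,None]).sum(0)/ww.sum();C=np.cov(q.T,aweights=ww);e=np.linalg.eigh(C)[1][:,1];e=e*np.sign(e@mu)
        print(" ",name,"n",len(q),"centroid mm",mu*1e3,"r",np.hypot(*mu)*1e3,"ang centroid",ang(mu),"ang axis",ang(e))
    line(red,.004,"mark",.06)
    wh=np.clip(px.min(2)-165,0,None);line(wh,.043,"ptr",.028)
    P=cloud(d);L=(P-P0)@Rp-[*c,0];m=(L[...,2]>.036)&(L[...,2]<.05)&(np.hypot(L[...,0],L[...,1])<.032)
    e=np.linalg.svd(L[m][:,:2]-L[m][:,:2].mean(0),full_matrices=False)[2][0];print("  bar depth",m.sum(),L[m].mean(0)*1e3,"ang",ang(e),ang(-e))
E
python3 d2.py 3
```

```text
top centre [-0.0484 -0.0008] 46 rms mm 1.4749030959224574
  mark n 19 centroid mm [ 4.5412 37.2444] r 37.52024821793974 ang centroid 1.6921274006483058 ang axis 1.7016737980744188
  ptr n 4 centroid mm [-11.7364   5.8044] r 13.09331378298436 ang centroid 0.4592894382039425 ang axis 0.4942691403814527
  bar depth 84 [ 2.0428  0.2727 41.8109] ang 0.4562232646425951 -2.685369388947198
scene centre [-0.0472  0.0021] 42 rms mm 2.071022504790712
  mark n 15 centroid mm [-0.7046 31.0037] r 31.01170008129768 ang centroid 1.5480724322262498 ang axis 1.712527380505429
  ptr n 6 centroid mm [-15.3421  -0.6924] r 15.357728763640798 ang centroid -0.04509794818772002 ang axis 0.6315454565216754
  bar depth 92 [ 0.1439  0.1278 41.5956] ang 0.467038596727281 -2.674554056862512
```

```bash
cat > d3.py <<'E'
import sys
from dial import *
from rig import env
c=np.array([-.048,.0003])
for a in sys.argv[1:]:
    h,th=map(float,a.split(","))
    Rd=np.c_[[-np.cos(th),np.sin(th),0],[np.sin(th),np.cos(th),0],[0,0,-1.]]
    p=world(c,h/1000);print(a,p.round(3),end=" ");delta(env,p,Rp@Rd)
o=env.observe();l=Rp.T@(o["position"]-P0);x=Rp.T@o["tool_rot"][:,0]
print("tcp panel mm",(1e3*(l-[*c,0])).round(1),"tool ang",ang(x).round(4),"F panel",(Rp.T@o["ft_force"]).round(1))
E
python3 d3.py 120,.46 18,.46
```

```text
120,.46 [0.488 0.074 0.173] t 10.85 shift [0.5515 0.8041 0.2514] turn [-0.1278 -0.5451  0.5751] F [-0.2 -0.3  0.3] grip 0.0479 q [ -28.   30.   57.    0.   93. -108.]
18,.46 [0.53  0.066 0.081] t 10.85 shift [0.408  0.8042 0.5596] turn [-0.1278 -0.5451  0.5751] F [-0.2 -0.3  0.3] grip 0.0479 q [ -28.   30.   57.    0.   93. -108.]
tcp panel mm [ 181.6 -241.4  118.6] tool ang 0.001 F panel [-0.  -0.3  0.3]
```

Emit:
step_arm(targets=[[[0.15,0.12,0.02],[-0.03,-0.1,0.1]],[[0.3,0.24,0.04],[-0.06,-0.25,0.25]],[[0.4,0.36,0.08],[-0.1,-0.4,0.4]],[[0.5,0.5,0.12],[-0.12,-0.5,0.5]],[[0.55,0.65,0.18],[-0.128,-0.545,0.575]],[[0.55,0.8,0.25],[-0.128,-0.545,0.575]],[[0.55,0.804,0.251],[-0.128,-0.545,0.575]],[[0.55,0.804,0.251],[-0.128,-0.545,0.575]],[[0.55,0.804,0.251],[-0.128,-0.545,0.575]],[[0.55,0.804,0.251],[-0.128,-0.545,0.575]]], jaw=42)

```text
time_s: 11.68
position: [0.4876, 0.0764, 0.1735]
tool_rot: [[-0.726, 0.547, 0.416], [0.574, 0.816, -0.071], [-0.379, 0.188, -0.906]]
ft_force: [-0.2, 0.8, 0.3]
grip_width: 0.0423
gripper_force: 0.0
```

```bash
python3 d3.py 120,.46 18,.46
```

```text
120,.46 [0.488 0.074 0.173] t 11.68 shift [-0.0057 -0.0068  0.0012] turn [ 0.0032 -0.0018  0.0077] F [-0.2  0.8  0.3] grip 0.0423 q [ -3.  11. 105.  -4.  39. -55.]
18,.46 [0.53  0.066 0.081] t 11.68 shift [-0.0061 -0.0077  0.3412] turn [ 0.0032 -0.0018  0.0077] F [-0.2  0.8  0.3] grip 0.0423 q [ -3.  11. 105.  -4.  39. -55.]
tcp panel mm [ -0.6   2.6 120.4] tool ang 0.4539 F panel [-0.2  0.8  0.4]
```

Emit:
step_arm(targets=[[[-0.003,-0.004,0.05],[0,0,0.004]],[[-0.006,-0.008,0.12],[0.003,-0.002,0.008]],[[-0.006,-0.008,0.18],[0.003,-0.002,0.008]],[[-0.006,-0.008,0.2],[0.003,-0.002,0.008]],[[-0.006,-0.008,0.2],[0.003,-0.002,0.008]],[[-0.006,-0.008,0.2],[0.003,-0.002,0.008]]])

```text
time_s: 12.18
position: [0.5132, 0.0666, 0.1199]
tool_rot: [[-0.719, 0.557, 0.417], [0.583, 0.809, -0.076], [-0.379, 0.188, -0.906]]
ft_force: [-0.2, 0.0, -0.4]
grip_width: 0.0419
gripper_force: 0.0
```

```bash
python3 d3.py 18,.46
```

```text
18,.46 [0.53  0.066 0.081] t 12.18 shift [0.0076 0.0062 0.1413] turn [-0.0019  0.0023 -0.0059] F [-0.2  0.  -0.4] grip 0.0419 q [ -4.  19. 107.  -5.  30. -54.]
tcp panel mm [ 1.2 -2.6 60.4] tool ang 0.4646 F panel [-0.4 -0.  -0.3]
```

Emit:
step_arm(targets=[[[0.008,0.006,0.01],[-0.002,0.002,-0.006]],[[0.008,0.006,0.04],[-0.002,0.002,-0.006]],[[0.008,0.006,0.08],[-0.002,0.002,-0.006]],[[0.008,0.006,0.11],[-0.002,0.002,-0.006]],[[0.008,0.006,0.13],[-0.002,0.002,-0.006]],[[0.008,0.006,0.14],[-0.002,0.002,-0.006]],[[0.008,0.006,0.14],[-0.002,0.002,-0.006]],[[0.008,0.006,0.14],[-0.002,0.002,-0.006]]])

```text
time_s: 12.85
position: [0.5298, 0.0666, 0.0807]
tool_rot: [[-0.722, 0.552, 0.416], [0.579, 0.812, -0.074], [-0.378, 0.187, -0.906]]
ft_force: [0.3, -0.0, -0.2]
grip_width: 0.0422
gripper_force: 0.0
```

```bash
python3 d3.py 18,.46
```

```text
18,.46 [0.53  0.066 0.081] t 12.85 shift [-0.0024  0.     -0.0002] turn [-0.0001 -0.0005  0.0008] F [ 0.3 -0.  -0.2] grip 0.0422 q [ -4.  24. 107.  -6.  24. -53.]
tcp panel mm [-0.6  0.3 17.9] tool ang 0.4594 F panel [ 0.2  0.  -0.3]
```

Emit:
step_arm(targets=[[[0,0,0],[0,0,0]],[[0,0,0],[0,0,0]],[[0,0,0],[0,0,0]],[[0,0,0],[0,0,0]],[[0,0,0],[0,0,0]],[[0,0,0],[0,0,0]]], jaw=5, grip_force=30)

```text
time_s: 13.35
position: [0.5292, 0.066, 0.081]
tool_rot: [[-0.723, 0.553, 0.415], [0.578, 0.812, -0.075], [-0.379, 0.186, -0.907]]
ft_force: [-5.1, -7.3, 5.1]
grip_width: 0.0136
gripper_force: 32.7
```

```bash
python3 d3.py 18,1.06 18,1.1
```

```text
18,1.06 [0.53  0.066 0.081] t 13.35 shift [-0.0022  0.0026  0.0015] turn [-1.600e-03  1.000e-04  7.651e-01] F [-5.1 -7.3  5.1] grip 0.0136 q [ -4.  24. 107.  -6.  24. -53.]
18,1.1 [0.53  0.066 0.081] t 13.35 shift [-0.0022  0.0026  0.0015] turn [-1.60e-03  1.00e-04  8.16e-01] F [-5.1 -7.3  5.1] grip 0.0136 q [ -4.  24. 107.  -6.  24. -53.]
tcp panel mm [-0.9 -0.4 18.4] tool ang 0.4591 F panel [-1.2 -8.1  6.2]
```

Emit:
step_arm(targets=[[[0,-0.004,0],[0,0,0.05]],[[0,-0.004,0],[0,0,0.15]],[[0,-0.004,0],[0,0,0.25]],[[0,-0.004,0],[0,0,0.36]],[[0,-0.004,0],[0,0,0.47]],[[0,-0.004,0],[0,0,0.58]],[[0,-0.004,0],[0,0,0.69]],[[0,-0.004,0],[0,0,0.78]],[[0,-0.004,0],[0,0,0.78]],[[0,-0.004,0],[0,0,0.78]]])

```text
time_s: 14.18
position: [0.5291, 0.0656, 0.081]
tool_rot: [[-0.275, 0.867, 0.417], [0.94, 0.334, -0.074], [-0.203, 0.371, -0.906]]
ft_force: [-4.9, -1.1, 7.2]
grip_width: 0.0132
gripper_force: 33.1
```

```bash
python3 d3.py 18,1.65 18,1.69
```

```text
18,1.65 [0.53  0.066 0.081] t 14.18 shift [0.0006 0.0042 0.0014] turn [ 6.000e-04 -1.000e-04  7.386e-01] F [-4.9 -1.1  7.2] grip 0.0132 q [ -5.  24. 107.  -6.  24. -18.]
18,1.69 [0.53  0.066 0.081] t 14.18 shift [0.0006 0.0042 0.0014] turn [ 6.000e-04 -1.000e-04  7.895e-01] F [-4.9 -1.1  7.2] grip 0.0132 q [ -5.  24. 107.  -6.  24. -18.]
tcp panel mm [-1.  -0.8 18.4] tool ang 1.0699 F panel [-1.2 -2.   8.5]
```

Emit:
step_arm(targets=[[[0,0,0],[0,0,0.08]],[[0,0,0],[0,0,0.18]],[[0,0,0],[0,0,0.29]],[[0,0,0],[0,0,0.4]],[[0,0,0],[0,0,0.51]],[[0,0,0],[0,0,0.62]],[[0,0,0],[0,0,0.72]],[[0,0,0],[0,0,0.79]],[[0,0,0],[0,0,0.79]],[[0,0,0],[0,0,0.79]]])

```text
time_s: 15.02
position: [0.5289, 0.0656, 0.0809]
tool_rot: [[0.28, 0.865, 0.416], [0.959, -0.274, -0.074], [0.05, 0.42, -0.906]]
ft_force: [-4.5, -1.8, 5.9]
grip_width: 0.0134
gripper_force: 33.2
```

```bash
python3 d3.py 18,1.69 120,1.69
```

```text
18,1.69 [0.53  0.066 0.081] t 15.02 shift [0.0034 0.0038 0.0014] turn [-0.0001  0.     -0.    ] F [-4.5 -1.8  5.9] grip 0.0134 q [ -5.  24. 107.  -6.  24.  17.]
120,1.69 [0.488 0.074 0.173] t 15.02 shift [ 0.0034  0.0038 -0.3386] turn [-0.0001  0.     -0.    ] F [-4.5 -1.8  5.9] grip 0.0134 q [ -5.  24. 107.  -6.  24.  17.]
tcp panel mm [-1.3 -0.9 18.4] tool ang 1.69 F panel [-1.3 -2.6  7.1]
```

Emit:
step_arm(targets=[[[0,0,0],[0,0,0]],[[0,0,0],[0,0,0]],[[0,0,0],[0,0,0]],[[0,0,0],[0,0,0]],[[0,0,0],[0,0,0]]], jaw=42)

```text
time_s: 15.43
position: [0.5292, 0.0656, 0.0804]
tool_rot: [[0.282, 0.865, 0.416], [0.958, -0.277, -0.074], [0.051, 0.419, -0.906]]
ft_force: [0.0, -1.0, 0.4]
grip_width: 0.0417
gripper_force: 0.0
```

Emit:
step_arm(targets=[[[0,0,-0.04],[0,0,0]],[[0,0,-0.12],[0,0,0]],[[0,0,-0.22],[0,0,0]],[[0,0,-0.33],[0,0,0]],[[0,0,-0.44],[0,0,0]],[[0,0,-0.44],[0,0,0]]])

```text
time_s: 15.93
position: [0.4743, 0.0758, 0.2053]
tool_rot: [[0.28, 0.861, 0.424], [0.958, -0.276, -0.074], [0.053, 0.427, -0.903]]
ft_force: [1.4, -0.2, 1.0]
grip_width: 0.042
gripper_force: 0.0
```

Emit:
step_arm(targets=[[[-0.13,0,0],[0,0,0]],[[-0.26,0,0],[0,0,0]],[[-0.4,0,0],[0,0,0]],[[-0.55,0,0],[0,0,0]],[[-0.7,0,0],[0,0,0]],[[-0.8,0,0],[0,0,0]],[[-0.8,0,0],[0,0,0]],[[-0.8,0,0],[0,0,0]],[[-0.8,0,0],[0,0,0]],[[-0.8,0,0],[0,0,0]]])

```text
time_s: 16.77
position: [0.4068, -0.1534, 0.1875]
tool_rot: [[0.28, 0.865, 0.416], [0.959, -0.275, -0.072], [0.052, 0.419, -0.907]]
ft_force: [-0.7, 0.0, -0.1]
grip_width: 0.0421
gripper_force: 0.0
```

```bash
python3 look.py 4; python3 d2.py 4
```

```text
top centre [-0.0483 -0.0004] 56 rms mm 1.1963129152696415
  mark n 19 centroid mm [ 4.4362 36.8997] r 37.16541453412117 ang centroid 1.6904440994328243 ang axis 1.7042925094810515
  ptr n 1 centroid mm [ 1.7423 19.6264] r 19.70354783384261 ang centroid 1.6593363939294383 ang axis nan
  bar depth 92 [ 1.9296  0.1079 41.7359] ang -1.4533780137910106 1.6882146397987827
scene centre [-0.0475  0.0019] 45 rms mm 2.365316063019138
  mark n 14 centroid mm [-0.4555 31.2753] r 31.27865548676386 ang centroid 1.5562318883592687 ang axis 1.705792201547717
  ptr n 10 centroid mm [-0.2808 16.1427] r 16.145100011673698 ang centroid 1.5534061922177196 ang axis 1.9855574362703097
  bar depth 87 [ 0.3448  0.5307 41.6873] ang 1.6875877133401525 -1.4540049402496409d2.py:22: RuntimeWarning: Degrees of freedom <= 0 for slice
  mu=(q*ww[:,None]).sum(0)/ww.sum();C=np.cov(q.T,aweights=ww);e=np.linalg.eigh(C)[1][:,1];e=e*np.sign(e@mu)
  c *= np.true_divide(1, fact)
  c *= np.true_divide(1, fact)
```

View pics/look4.png

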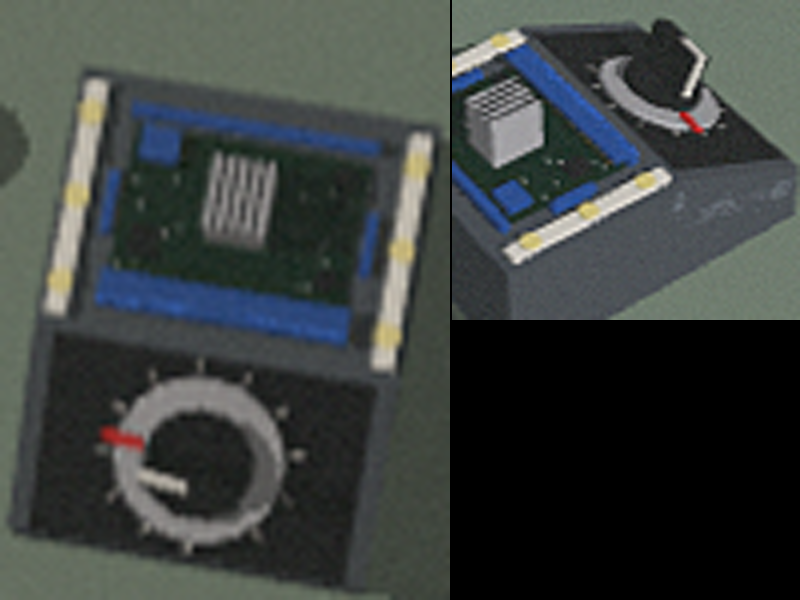

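In the new picture the board is still seated. The stripe (140,475)–(185,490) is parallel to the red mark (103,434)–(143,442). In the scene view the stripe's lower end (686,95) leads straight into the mark (684,113)–(703,131). As a last check I'll compare relative positions in the scene camera.

Run:
```python
from dial import *
np.set_printoptions(precision=1,suppress=True)
e=dict(np.load("scene4.npz"));c=np.array([-.0483,-.0004])
f=lambda r,th,h:((proj(e,[world(c+r*np.array([-np.cos(th),np.sin(th)]),h)])[0]-[295,180]+.5)*4-.5+[452,0])
print("stripe top/bottom",f(.023,1.69,.043),f(.023,1.69,.013))
for th in(1.55,1.62,1.69,1.76): print(th,f(.027,th,.004),f(.046,th,.004))
im=e["img"].astype(float)[180:260,295:382];w=np.clip(im[...,0]-im[...,1:].max(2)-40,0,None);v,u=np.nonzero(w[10:45,40:80]);u+=40;v+=10
ww=w[v,u];m=np.array([(u*ww).sum(),(v*ww).sum()])/ww.sum();print("mark centroid crop",(m+.5)*4-.5+[452,0])
for th in(1.55,1.62,1.69,1.76): print(th,"pred centroid",f(.0365,th,.004))
```

```text
stripe top/bottom [700.2  59.4] [682.6 100.4]
1.55 [685.3 115.9] [704.8 133.2]
1.62 [683.1 116.1] [701.1 133.5]
1.69 [680.8 116.1] [697.1 133.6]
1.76 [678.4 116.1] [693.  133.5]
mark centroid crop [690.8 122. ]
1.55 pred centroid [695.  124.5]
1.62 pred centroid [692.1 124.8]
1.69 pred centroid [688.9 124.8]
1.76 pred centroid [685.6 124.7]
```

```bash
python3 -c "
from rig import close_job
print(close_job())"
```

```text
the job is handed in; nothing more can be done
None
```

The job is handed in: the board is seated flat under the lip, and the dial pointer is on the red mark at about 1.69 rad, agreeing with my camera measurement to within about 0.05 rad (limit about 0.11). The judge returned no verdict.

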